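# Close and latch the press mould

## Robot

A 6-joint arm with a two-finger parallel gripper is mounted at the origin on a cart in front of the work surface, level with it; the furniture and walls round the work are solid. World frame = base frame: x ahead of the robot, y to its left, z up, the work surface at z = 0. Lengths are in m, angles in rad, forces in N, time in s.
With the tool pointing down it reaches from about 0.275 to 0.875 m from the base axis. Payload 12.5 kg.
Tool frame: the origin (TCP) lies at the very end of the fingers, on their centre line; the grasp point (between the pads) lies 19 mm behind it; z points along the fingers, y is the line along which they close (so a half turn about z gives the same grasp; the last joint's range is limited). The gripper opens to 85 mm and grips with 20 to 120 N. Pads are 22 mm wide; open, the fingers measure 114 mm over their backs; the gripper's body (76 mm by 85 mm) begins 54 mm behind the grasp point. The pads swing forward as they close: fully open they stand 13 mm farther back than shut.
Start: joints at [-1.374, 0.351, 1.652, -0, 1.139, -0.085], TCP at [0.153, -0.528, 0.231] pointing down, gripper open.
Joint ranges: [-2.75, 2.75], [-0.79, 2.1], [0.01, 2.65], [-1.57, 4.71], [0.07, 3.14], [-2.87, 2.87]. Speed limits (rad/s): [2.22, 2.22, 2.79, 3.14, 3.14, 3.14].

## Interface

Orientations are given as a 3x3 rotation matrix whose columns are the frame's x, y, z axes.
In Python, from bench import manip gives the robot as it stands. Calls block until the motion is done:
- manip.move_ptp(position, orientation): joint-space move of the TCP to a pose.
- manip.move_l(position, attitude=None, max_speed=0.15): straight line of the TCP; attitude=None keeps the orientation; max_speed is the mean speed in m/s.
- manip.move_j(angles): joint-space move.
- manip.set_gripper(opening, effort=None): opening from 0.0 (shut) to 1.0 (fully open); effort is the grip in N (None keeps the last); returns when the fingers have stopped.
- manip.dwell(seconds).
- manip.inverse_kinematics(position, orientation): joint angles nearest the present ones, or None.
- manip.grab_frame(name): name is "scene" or "top"; returns (picture, depth): 480x640x3 uint8, red, green, blue; 480x640 float32, m along the optical axis (not along the pixel's ray), 0 where there is no reading.
- manip.get_calibration(name): a dict with "camera_matrix" (3x3 intrinsics, pixels), "R" (3x3) and "t" (3): a world point X has camera coordinates R X + t. Camera axes: x right, y down, z forward; pixel columns grow to the right and rows downward; lengths in m; the calibration is good to about 2 mm. A picture is of the moment at which its call begins. get_calibration takes no time and is no camera call.
A pose or a line that the arm cannot do raises manip.Unreachable and nothing moves.
- manip.sign_off(): hands the job in; it is judged then, once.
Trained networks look in the newest picture that a camera, given by its name, has taken for a name from the list of things; names that differ only in an ending like _2 or _b are one class to them, and where a whole thing is asked for, a point or a joint stands for the part that bears it (a point fixed in the world has none). Each returns a list of dicts, best first, with "confidence" (0 to 1); they miss things now and then, are a little off and sometimes report something else, mostly with a low value. They report only what shows in the picture. A call takes as long as a camera call.
- manip.look_for(camera, name): "at" ([x, y, z] in m, in world coordinates, good to about 4 mm: the middle of the surface that is visible of it).
Readings, each from a call of its own:
- manip.current_time(): time.
- manip.current_qpos(): joint angles.
- manip.current_joint_vel(): joint speeds.
- manip.current_joint_torque(): joint torques, N m.
- manip.current_ee_pos(): TCP position.
- manip.current_tcp_rot(): TCP orientation.
- manip.current_force(): force on the tool from outside, world axes, zero at the start.
- manip.current_ft_torque(): the same for the moment, N m.
- manip.current_grip_width(): opening from 0.0 (shut) to 1.0 (fully open).
- manip.current_grip_force(): force on a finger pad.
Only numpy, scipy, OpenCV 4.12 (cv2) and the standard library are available. Lean on these libraries where they do the work, as an engineer would, in place of code of your own. Each camera call takes 0.05 s, during which the arm holds its last target. There are 200 camera calls.

## Task

The steel collar plate of the glass press mould was laid on crooked and is riding up on the two guide pins. With your fingertips only, without gripping, lifting or forcing anything, nudge the plate across until both of its pin holes drop over the pins and it lies flat on the mould block, then push the swing latch round by its knob until it reaches its stop over the end of the plate. Leave the tweezers, tumbler, cork, brass mould and wax tin where they are.

Things in the scene. Friction and masses are not known exactly. Their poses are not given: they have to be found in the camera images.
- press_mould: Press mould, fixed to the table: dark metal block 140 (own x) x 170 (own y) mm on a grey flange 160 x 250 mm, 12 mm thick, set 20 mm towards own -y. The block's flat face is 34 mm above the origin, with a round cavity 52 mm wide, 16 mm deep in its centre. Origin: on the table under that centre; at yaw 0 own x points away from the robot, y left. Stands turned by up to 0.3 rad.
- pin_left (a point): Foot of the left guide pin, on the block's top face, 57 mm from the cavity centre towards own +y of the mould. Steel pin 10 mm thick with a rounded nose, standing 7 mm above the face; hidden under the plate at first.
- pin_right (a point): Foot of the right guide pin, the same, 57 mm towards own -y of the mould.
- collar_plate: Loose steel plate 104 (own x) x 150 (own y) x 8 mm, 0.6 kg, with a 64 mm round opening in its centre (takes shut fingertips) and a 13 mm pin hole near each short end. Origin: centre of its underside; axes as the mould's when seated. Starts on the pin noses, near long edge low, tipped 0.1 rad, 15-28 mm too near the robot (mould's x), up to 15 mm off sideways, turned up to 0.12 rad.
- hole_left (a point): Centre of the plate's left pin hole at its underside, 57 mm from the plate's origin towards own +y. A few newtons on the plate's edge, or on the wall of its opening, slide it. Seated, this point lies on the pin's foot, with about 2 mm of play all round, and the plate's top is 42 mm above the table.
- hole_right (a point): Centre of the right pin hole at the plate's underside, 57 mm towards its own -y.
- latch (a joint): Swing latch at the right end of the mould: steel bar 16 mm wide on an upright pivot, rad. 0: at its stop, pointing along the mould's +y over the right end of the seated plate. Grows anticlockwise from above, towards the robot; at 1.57 it points along the mould's -x, off the plate. Starts at 1.6 to 2.1, stays where left; about 1 N at the knob turns it.
- latch_knob (a point): Centre of the black knob on the latch, 56 mm from the pivot, 67 mm above the table. The knob is 17 mm wide and stands on the bar from 49 mm to 77 mm above the table.
- latch_pivot (a point): Point on the latch's pivot axis, 67 mm above the table; 20 mm along own +x and 112 mm along own -y from the mould's origin. The bar lies 43 to 49 mm above the table: it passes 1 mm over the seated plate and strikes one that still rides on the pins.
- tumbler_clear: Clear glass tumbler 56 mm wide, 70 mm tall, loose, to the left of the mould; leave alone. Origin: centre of its foot.
- cork_big: Cork stopper 33 mm wide, 32 mm tall, loose, behind the mould; leave alone. Origin: centre of its underside.
- tweezers_long: Steel tweezers 22 x 195 x 11 mm, loose, lying in front of the mould, long side along own y; leave alone. Origin: centre of its underside.
- optic_mould: Round brass optic mould 68 mm wide, 54 mm tall, loose, behind the mould to the right; leave alone. Origin: centre of its underside.
- wax_tin: Round flat wax tin 67 mm wide, 24 mm tall, loose, far right on the table; leave alone. Origin: centre of its underside.

How it is judged:
By the outcome, as a careful person would: the job done as asked, in the order asked, and still so for the second after the job is handed in, with the robot touching nothing.
It also fails if it takes over 64 s, if anything falls off the work surface, if the arm or the gripper's body presses on something with over 40 N, if the wrist force passes 120 N, or if a joint passes its speed limit or range.

## Working session

There is one attempt and no reset: what is moved stays moved. The work goes in short steps, each a Python script; the robot and the scene stay as the last script left them, time stands still between calls to the robot, and variables do not carry over. Pictures are saved under pics/ and viewed, at most 10 in all, crops included, and the job is handed in when it is done.

```bash
mkdir -p pics
cat > h.py <<'E'
import numpy as np, cv2
from bench import manip
def snap(n,f):
    p,d=manip.grab_frame(n); cv2.imwrite(f'pics/{f}.png',p[:,:,::-1]); np.save(f'pics/{f}.npy',d); return p,d
def cloud(n,d):
    c=manip.get_calibration(n);K=c['camera_matrix'];v,u=np.mgrid[:480,:640]
    P=np.stack([(u-K[0,2])/K[0,0]*d,(v-K[1,2])/K[1,1]*d,d],-1)
    return (P-c['t'])@c['R']
def proj(n,X):
    c=manip.get_calibration(n);q=c['camera_matrix']@(c['R']@np.asarray(X)+c['t']);return q[:2]/q[2]
E
python3 - <<'E'
from h import *
for n in('top','scene'):
    p,d=snap(n,n+'0')
    for k in('press_mould','collar_plate','hole_left','hole_right','latch_knob','latch','pin_left','pin_right','latch_pivot'):
        try: print(n,k,[(np.round(r['at'],4).tolist(),round(r['confidence'],2)) for r in manip.look_for(n,k)[:2]])
        except Exception as e: print(k,e)
    c=manip.get_calibration(n);print(n,-c['R'].T@c['t'],c['R'][2])
print(manip.current_time())
E
```

```text
top press_mould [([0.5041, -0.0609, 0.0137], 0.98), ([0.4739, -0.3753, 0.0232], 0.63)]
top collar_plate [([0.4759, -0.0018, 0.0469], 0.96)]
top hole_left [([0.4773, -0.004, 0.0493], 0.83), ([0.479, -0.136, 0.0496], 0.73)]
top hole_right [([0.4744, -0.0035, 0.0472], 0.85)]
top latch_knob [([0.4801, -0.1318, 0.0492], 0.57)]
top latch [([0.4789, -0.1338, 0.0444], 0.65)]
top pin_left [([0.4999, -0.0612, 0.0237], 0.88), ([0.4716, 0.167, 0.0255], 0.39)]
top pin_right [([0.3925, 0.0212, 0.0102], 0.63), ([0.4932, -0.0595, 0.0194], 0.61)]
top latch_pivot [([0.4747, -0.1306, 0.0491], 0.69)]
top [ 0.2942483  -0.07546046  1.30899102] [ 0.17701365 -0.01365057 -0.98411373]
scene press_mould [([0.4638, -0.0089, 0.0152], 0.75), ([0.4684, -0.1351, 0.0517], 0.29)]
scene collar_plate [([0.4686, 0.0087, 0.0434], 0.77), ([0.4673, -0.1346, 0.0483], 0.58)]
scene hole_left [([0.4621, -0.0091, 0.0143], 0.65), ([0.4692, 0.0067, 0.0433], 0.61)]
scene hole_right [([0.4688, 0.01, 0.0442], 0.76)]
scene latch_knob []
scene latch [([0.4677, -0.1354, 0.0504], 0.54)]
scene pin_left [([0.4624, -0.0103, 0.0186], 0.64)]
scene pin_right [([0.4609, -0.0095, 0.0157], 0.74)]
scene latch_pivot [([0.4684, -0.1366, 0.0496], 0.72), ([0.4613, -0.0096, 0.016], 0.28)]
scene [-0.13287693  0.52978519  0.53778705] [ 0.66005541 -0.60819295 -0.44094013]
1.0
```

View pics/top0.png

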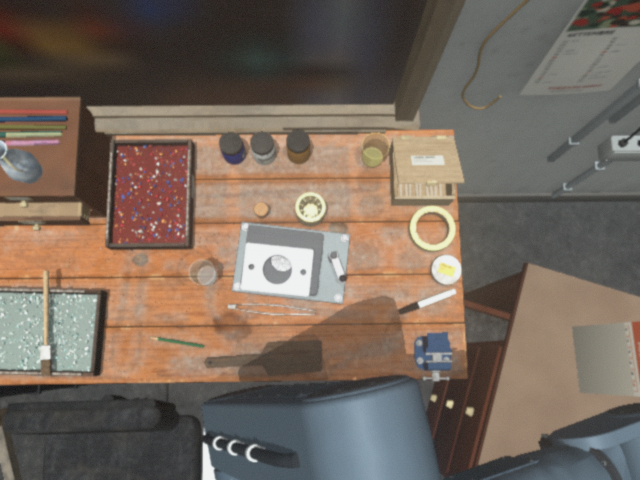

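View pics/scene0.png

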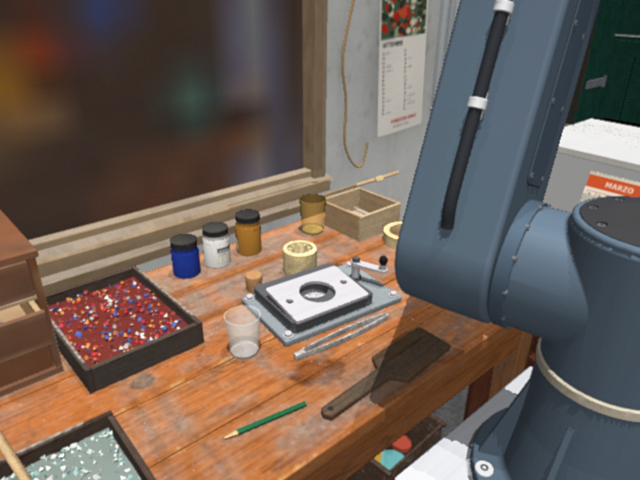

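Top view: plate (white) at about px (247-313, 240-298) with its holes at (251,267) and (303,272). The dark block shows behind it, the flange corners are at (240,226) and (348,300), and the latch knob is at (336,257).

Run:
```python
from h import *
im=cv2.imread('pics/top0.png')
c=im[215:310,225:360]; cv2.imwrite('pics/c0.png',cv2.resize(c,None,fx=5.9,fy=5.9,interpolation=cv2.INTER_CUBIC))
d=np.load('pics/top0.npy');P=cloud('top',d)
print(P[215:310:5,225:360:6,2].__mul__(1000).round().astype(int))
```

```text
[[  -1   -4   -7   -2    7    0   33   -2   -1    1   -1    3   46   12
     9   41   52    1    1    3    3    1    2]
 [  -4    0    4    0    4    7   -2    3   -1    1   -3   -5   -2   48
    56   50   21    2   -4   -1   -3    0    1]
 [  -3    5    1   19   12   12   12   15   -2   -2   -1   -1    2   -1
    20   10    1    1   -1    3   -5   -3    2]
 [   0   -2    2   14   30   31   32   42   32   33   37   31   12    7
    11   12   -1    1   -1    1    3    3   -2]
 [  -3    1    1   13   35   34   34   34   38   37   38   34   36   35
  1309   35   31    7    8    8   11   -3   -3]
 [  -1    0    0   10   30   28   38   37   31   34   33   32   34   28
    35   33   31   11   10   15   13   -3   -4]
 [   2   -1    0   12   53   49   52   50   40   34   32   30   34   31
    33   33   37   12    9   13    9   -4   -1]
 [   0   -4    7   10   47   51   52   54   46   53   55   51   50   51
    49   33   34   14   13   13   13    1   -4]
 [  -1    3   16   13   47   51 1309   45   50   41   47   47   53   53
    45   30   15   13   54   13    7    6   -1]
 [   1    3   11   3
[... 480 characters left out ...]
5   42   41   41   35   30   33   33   44   45   45
    43   34   11   16   16   64   70   -4    4]
 [   4   -1   19   38   41   42   40   44   41   43   45   44   41   41
    44   35   11    7   18   16   -2   -1   -1]
 [   3    2   16   12   39   45   42   39   45   42   40   40 1309   43
    43   32   10   15    9   10    0   -4   -2]
 [  -1    3 1309    3   -7    1   -3    9   14   11   12   11   39   37
    16   16   13    8   13   11   -1    0   -3]
 [  -2    4    1   -5   -4    0   -1   -2   -1   -2   -4    0   -3   -2
     7    9    9   12   15   13    3    2   -1]
 [   2    9    3   -2   -2    0   -4   11    9   10    1    2   -2    5
     0   -4    0    6    0    0    0   -4   -1]]
```

View pics/c0.png

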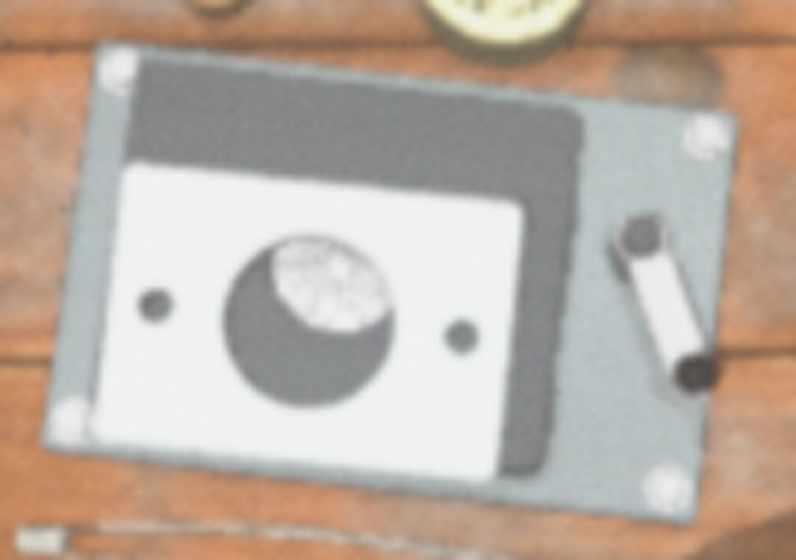

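```bash
cat >> h.py <<'E'
from scipy.optimize import least_squares
from scipy.spatial.transform import Rotation as Rt
def fit(pts,loc,z0,tip,g=(0.5,-.03,-.15)):
    def X(p): return (Rt.from_euler('ZY',[p[2],-tip]).apply(np.array(loc)/1000.))+[p[0],p[1],z0]
    f=lambda p:np.ravel([proj('top',x) for x in X(p)]-np.array(pts,float))
    s=least_squares(f,g,x_scale=.01); return s.x,s.fun.reshape(-1,2)
def back(px,z):
    c=manip.get_calibration('top');r=c['R'].T@np.linalg.solve(c['camera_matrix'],[*px,1]);o=-c['R'].T@c['t'];return o+r*(z-o[2])/r[2]
def rel(m,p):
    c,s=np.cos(m[2]),np.sin(m[2]);d=np.subtract(p[:2],m[:2]);return np.array([c*d[0]+s*d[1],-s*d[0]+c*d[1]])*1000
E
python3 - <<'E'
from h import *
px=lambda L:[(225+(a+.5)/5.9-.5,215+(b+.5)/5.9-.5) for a,b in L]
m,r=fit(px([(100,43),(735,117),(690,522),(45,447)]),[(80,105,12),(80,-145,12),(-80,-145,12),(-80,105,12)],0,0)
print('flange',m,r.round(1).tolist())
m2,r=fit(px([(133,58),(585,100),(545,477)]),[(70,85,34),(70,-85,34),(-70,-85,34)],0,0)
print('block',m2,r.round(1).tolist())
p,r=fit(px([(155,306),(461,337),(309,321),(121,162),(524,203),(500,483),(93,440)]),[(0,57,8),(0,-57,8),(0,0,8),(52,75,8),(52,-75,8),(-52,-75,8),(-52,75,8)],.0392,.1)
print('plate',p,r.round(1).tolist()); print('rel',rel(m,p),p[2]-m[2])
pv=back(px([(642,236)])[0],.06);k=back(px([(695,370)])[0],.077);print(rel(m,pv),rel(m,k),m)
E
```

```text
flange [ 0.4969575  -0.01128474 -0.12686926] [[-0.6, -0.7], [0.9, -0.6], [1.0, 0.7], [-1.2, 0.5]]
block [ 0.49749535 -0.01157133 -0.11319244] [[0.5, 0.2], [-0.5, 0.8], [-0.0, -0.9]]
plate [ 0.47452013 -0.00145132 -0.10989763] [[0.1, 0.1], [0.2, -0.1], [-0.0, 0.1], [0.3, 0.1], [0.1, -0.2], [-0.6, -0.2], [-0.1, 0.3]]
rel [-23.50124912   6.91541081] 0.016971630837828544
[  19.75166649 -111.80838675] [ -29.65174392 -135.90806659] [ 0.4969575  -0.01128474 -0.12686926]
```

Fits agree: mould at (0.497, -0.011) with yaw about -0.123. The plate is 23.5 mm too near and 7 mm left of its seat, and nearly parallel to it. The latch is at about 2.02 rad. I'll push from inside the opening first.

```bash
cat >> h.py <<'E'
M=np.array([.4972,-.0114,-.122])
Q0=[-1.374,0.351,1.652,0,1.139,-.085]
def W(x,y,z,m=M):  # mould mm -> world
    c,s=np.cos(m[2]),np.sin(m[2]);return np.array([m[0]+(c*x-s*y)/1000,m[1]+(s*x+c*y)/1000,z/1000])
def down(a): # tool x along world yaw a
    c,s=np.cos(a),np.sin(a);return np.array([[c,s,0],[s,-c,0],[0,0,-1.]])
def F(): return manip.current_force().round(1) if hasattr(manip.current_force(),'round') else np.round(manip.current_force(),1)
E
python3 - <<'E'
from h import *
manip.set_gripper(0.0)
R=down(M[2]); print(manip.inverse_kinematics(W(-23.5,7,120),R), manip.inverse_kinematics(W(-23.5,7,120),down(M[2]+np.pi)))
manip.move_ptp(W(-23.5,7,120),R); print(manip.current_ee_pos(),F(),manip.current_time())
manip.move_l(W(-23.5,7,37)); print(F())
for y in (0,-8,-12,-15): 
    manip.move_l(W(-23.5,y,37),max_speed=.04); print(y,F())
manip.move_l(W(-23.5,0,37),max_speed=.1)
for x in (-10,-4,2,7,10): 
    manip.move_l(W(x,0,37),max_speed=.04); print(x,F(),np.round(manip.current_ee_pos()-W(x,0,37),4))
manip.move_l(W(0,0,37),max_speed=.1); print(F())
manip.move_l(W(0,0,110)); q=np.array(manip.current_qpos()); q[0]-=.8; manip.move_j(q)
snap('top','t1'); print(manip.current_time())
im=cv2.imread('pics/t1.png')[215:310,225:360]; cv2.imwrite('pics/c1.png',cv2.resize(im,None,fx=5.9,fy=5.9,interpolation=cv2.INTER_CUBIC))
E
```

```text
[-1.01461666e-01  3.75448265e-01  1.94178406e+00 -4.44089210e-16
  8.24360329e-01  1.59133466e+00] [-1.01461666e-01  3.75448265e-01  1.94178406e+00 -4.44089210e-16
  8.24360329e-01 -1.55025799e+00]
[ 0.4749055  -0.00211535  0.12012191] [ 0.4 -0.1 -0.7] 4.0083
[ 0.   1.  -0.5]
0 [0.8 0.3 0.3]
-8 [0.5 0.3 0.5]
-12 [ 0.7  0.  -0.6]
-15 [ 0.2  0.1 -0.2]
-10 [-0.4 -0.1 -0. ] [ 0.     -0.0001 -0.0001]
-4 [-0.3  0.   0. ] [ 0.0002 -0.      0.    ]
2 [-0.5  0.2  0.1] [ 0.0003 -0.     -0.    ]
7 [-1.4 -0.6  0.9] [ 0.0001 -0.      0.    ]
10 [-3.   0.6  1.1] [ 0.0001 -0.      0.0001]
[-0.3 -0.6  0. ]
10.175
```

View pics/c1.png

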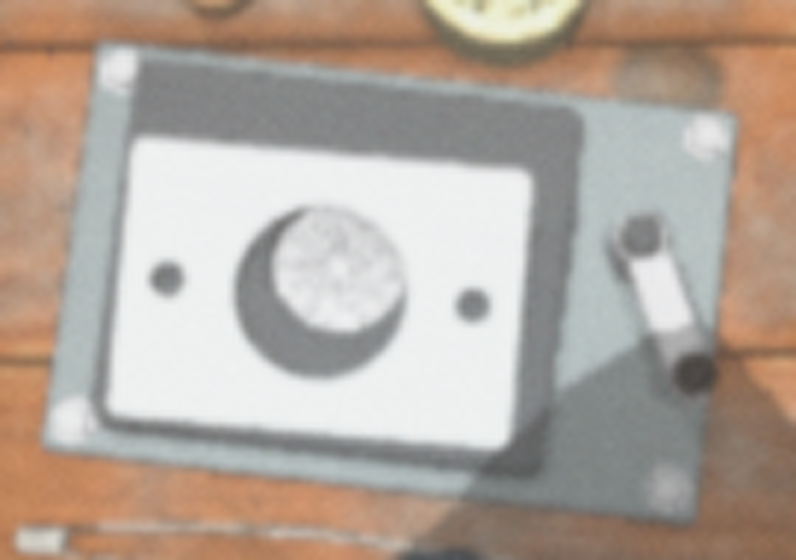

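The plate slid about 10 mm toward the seat (holes now at crop px (167,278) and (473,305)). I'll refit and continue.

Run:
```python
from h import *
px=lambda L:[(225+(a+.5)/5.9-.5,215+(b+.5)/5.9-.5) for a,b in L]
p,r=fit(px([(167,278),(473,305),(321,292),(130,136),(534,171),(510,450),(104,415)]),[(0,57,8),(0,-57,8),(0,0,8),(52,75,8),(52,-75,8),(-52,-75,8),(-52,75,8)],.0395,.109)
print('plate',p,r.round(1).tolist()); print('rel',rel(M,p),p[2]-M[2])
# cavity centre from its visible right/top arc
for q in [(334,270)]: b=back(px([q])[0],.034); print('cav',rel(M,b))
```

```text
plate [ 0.48545256 -0.00548359 -0.09726134] [[-0.1, 0.2], [0.0, 0.1], [-0.2, 0.0], [0.3, -0.1], [-0.1, -0.1], [-0.1, -0.0], [0.2, -0.0]]
rel [-12.38013263   4.44279699] 0.024738657672971426
cav [-2.38011591  1.1633813 ]
```

Run:
```python
from h import *
px=lambda L:[(225+(a+.5)/5.9-.5,215+(b+.5)/5.9-.5) for a,b in L]
print('cav floor',rel(M,back(px([(339.5,269)])[0],.018)))
R=down(M[2])
manip.move_ptp(W(-10,0,90),R); manip.move_l(W(-10,0,37)); print(F())
for y in (-14,-17,-19.5): 
    manip.move_l(W(-10,y,37),max_speed=.04); print(y,F())
manip.move_l(W(-8,1,37),max_speed=.1)
manip.move_l(W(9,1,37),max_speed=.1)
for x in (12,14,16,18): 
    manip.move_l(W(x,1,37),max_speed=.04); print(x,F())
manip.move_l(W(3,0,37),max_speed=.1); print(F())
manip.move_l(W(0,0,90)); q=np.array(manip.current_qpos()); q[0]-=.8; manip.move_j(q)
snap('top','t2'); print(manip.current_time())
im=cv2.imread('pics/t2.png')[215:310,225:360]; cv2.imwrite('pics/c2.png',cv2.resize(im,None,fx=5.9,fy=5.9,interpolation=cv2.INTER_CUBIC))
```

```text
cav floor [0.63444742 0.25808268]
[ 0.7  0.5 -0.7]
-14 [0.1 0.8 0.9]
-17 [ 0.9 -0.1 -0.8]
-19.5 [-0.1 -0.4  0.5]
12 [ 0.2 -0.  -0.2]
14 [-1.4  0.4 -0.1]
16 [ 0.3 -0.1  0.3]
18 [ 1.  -0.3  0.4]
[ 0.6 -0.5 -0.7]
17.075
```

View pics/c2.png

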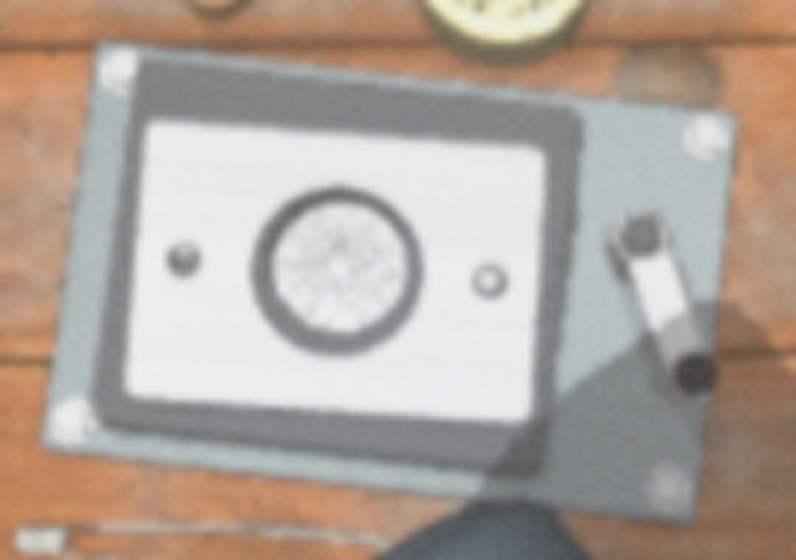

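The right hole (490,283) sits on its pin. At the left hole (183,259) the pin still shows only partly, toward the far side, so the plate is turned a little anticlockwise. I'll measure the tilt and pose before pushing the left near edge forward.

```bash
cat >> h.py <<'E'
def plane(f): # plate-top heights at 6 spots (mould frame mm)
    P=cloud('top',np.load(f'pics/{f}.npy')).reshape(-1,3)
    P=P[(abs(P[:,2]-.045)<.014)];c=np.array([rel(M,q) for q in P[:,:2]]) if len(P)<1 else None
    c_,s=np.cos(M[2]),np.sin(M[2]);d=P[:,:2]-M[:2];X=np.c_[c_*d[:,0]+s*d[:,1],-s*d[:,0]+c_*d[:,1]]*1000
    k=(abs(X[:,0])<46)&(abs(X[:,1])<68)&(np.hypot(*X.T)>36)
    A=np.c_[X[k]/1000,np.ones(k.sum())];s=least_squares(lambda v:(A@v-P[k,2])*1000,[0,0,.045],loss='soft_l1',x_scale=[.1,.1,.01]).x
    return s
E
python3 - <<'E'
from h import *
print('plane dz/dx,dz/dy,z0',plane('t2').round(4),plane('t1').round(4))
px=lambda L:[(225+(a+.5)/5.9-.5,215+(b+.5)/5.9-.5) for a,b in L]
p,r=fit(px([(183,259),(490,282),(336,271),(144,119),(548,147),(531,423),(123,397)]),[(0,57,8),(0,-57,8),(0,0,8),(52,75,8),(52,-75,8),(-52,-75,8),(-52,75,8)],.036,.03)
print('plate',p,r.round(1).tolist()); print('rel',rel(M,p),p[2]-M[2])
E
```

```text
plane dz/dx,dz/dy,z0 [-0.0019  0.0484  0.0453] [ 0.095  -0.0056  0.0477]
plate [ 0.49337887 -0.01140461 -0.07676744] [[0.1, 0.3], [-0.1, -0.2], [0.1, -0.1], [0.5, 0.2], [-0.2, -0.1], [-0.4, 0.0], [0.1, -0.1]]
rel [-3.79217152 -0.46959531] 0.0452325633014381
```

Run:
```python
from h import *
R=down(M[2])
manip.move_ptp(W(-88,52,90),R); manip.move_l(W(-88,52,37)); print(F())
manip.move_l(W(-72,52,37),max_speed=.1)
for x in np.arange(-70,-59.5,1.): 
    manip.move_l(W(x,52,37),max_speed=.04); f=F(); print(x,f)
    if np.hypot(*f[:2])>6: break
manip.move_l(W(-85,52,37),max_speed=.1)
manip.move_l(W(-85,52,90)); q=np.array(manip.current_qpos()); q[0]-=.8; manip.move_j(q)
snap('top','t3'); print(manip.current_time(),plane('t3').round(4))
im=cv2.imread('pics/t3.png')[215:310,225:360]; cv2.imwrite('pics/c3.png',cv2.resize(im,None,fx=5.9,fy=5.9,interpolation=cv2.INTER_CUBIC))
```

```text
[-0.4  0.2 -0.2]
-70.0 [-0.5 -0.3 -0.8]
-69.0 [0.2 0.8 0.4]
-68.0 [-0.6  0.5  0.7]
-67.0 [-0.5  0.4 -1. ]
-66.0 [-0.7  0.2  0.4]
-65.0 [ 0.1 -0.1  1.3]
-64.0 [ 0.7  0.2 -0.6]
-63.0 [ 0.2  0.9 -0.8]
-62.0 [-0.   0.5  0.5]
-61.0 [-1.8  1.5  0.5]
-60.0 [-2.7  1.8  0.9]
24.3917 [-0.0025 -0.0004  0.0414]
```

View pics/c3.png

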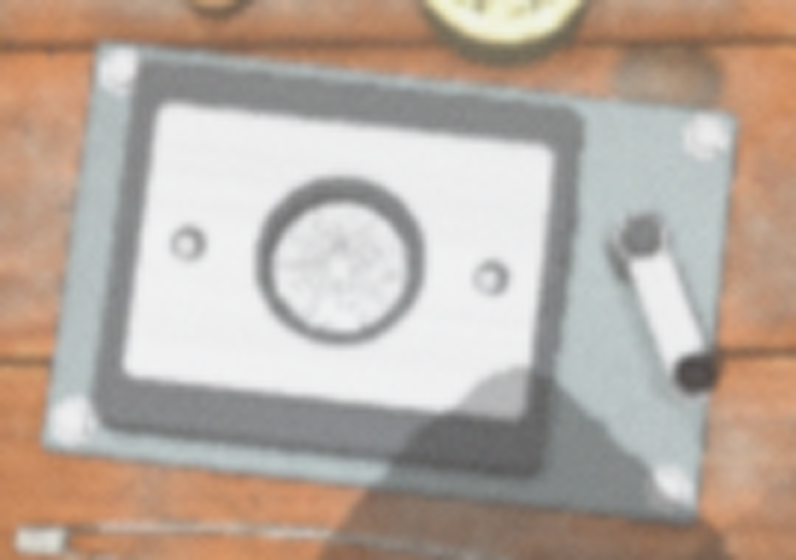

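The plate is flat (top about 41.4 mm, no tilt) and both pins show in their holes at (188,244) and (491,277). Now the latch.

Run:
```python
from h import *
def pose(phi,off,z=54):
    s,c=np.sin(phi),np.cos(phi)
    return W(20-56*s-off*c,-112+56*c-off*s,z),down(M[2]+phi)
p,R=pose(2.02,36,110); manip.move_ptp(p,R); print(manip.current_qpos().round(2))
manip.move_l(pose(2.02,36)[0]); print(F())
manip.move_l(pose(2.02,21)[0],max_speed=.06)
for phi in np.r_[np.arange(1.85,.2,-.2),np.arange(.16,-.2,-.03)]:
    p,R=pose(phi,19.5); manip.move_l(p,R,max_speed=.08 if phi>.2 else .04); f=F(); print(round(phi,2),f)
    if np.hypot(*f[:2])>5: break
manip.move_l(pose(phi,32)[0],max_speed=.08); print(F())
manip.move_l(pose(phi,32,110)[0]); q=np.array(manip.current_qpos()); q[0]-=.8; manip.move_j(q)
snap('top','t4'); print(manip.current_time(),plane('t4').round(4))
im=cv2.imread('pics/t4.png')[215:310,225:360]; cv2.imwrite('pics/c4.png',cv2.resize(im,None,fx=5.9,fy=5.9,interpolation=cv2.INTER_CUBIC))
```

```text
[-0.46  0.42  1.9  -0.    0.82 -0.79]
[ 0.5 -0.8  0.4]
1.85 [-0.4 -1.4 -0.1]
1.65 [ 1.  -0.4  0.3]
1.45 [ 0.4 -1.   0.1]
1.25 [0.4 0.5 0.1]
1.05 [-0.5 -0.2 -0.3]
0.85 [0.2 0.2 0.7]
0.65 [-0.6 -0.1  0.5]
0.45 [0.  0.1 0.1]
0.25 [-0.3 -0.1 -0.6]
0.16 [-0.5 -0.5 -0.7]
0.13 [-1.1 -0.4  0.1]
0.1 [ 0.8 -0.5  0.4]
0.07 [-1.3  0.   0.6]
0.04 [-0.2 -0.3 -0.2]
0.01 [-1.  -0.3  0.2]
-0.02 [ 0.1  0.8 -0.5]
-0.05 [-1.9  1.4  0. ]
-0.08 [-8.8  0.6  4.3]
[ 0.6 -0.   0.1]
35.15 [ 0.003  -0.0021  0.0416]
```

View pics/c4.png

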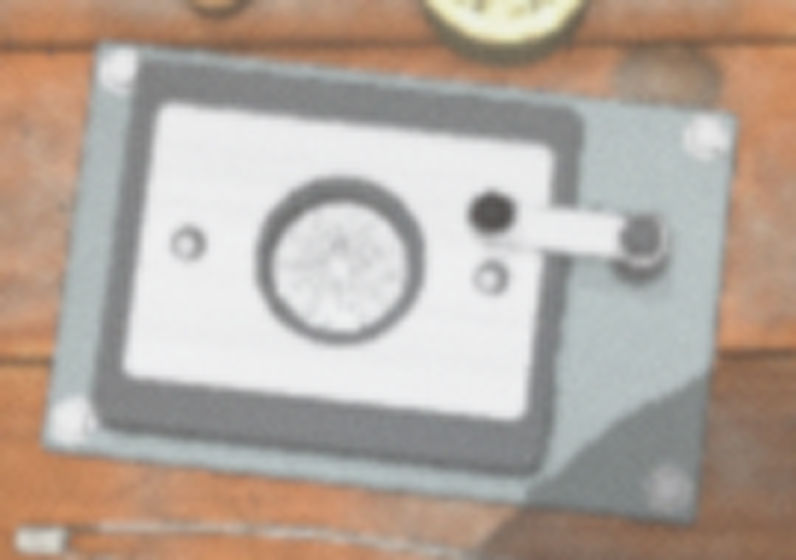

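The latch lies over the right end of the plate, with its knob at (491,213), and a clear stop force (8.8 N) was felt. The plate is still flat on both pins and nothing else visible in the crop has moved.

Run:
```python
from h import *
px=lambda a,b:(225+(a+.5)/5.9-.5,215+(b+.5)/5.9-.5)
k=rel(M,back(px(491,213),.077))-[20,-112]; print('latch',np.arctan2(-k[0],k[1]))
print(manip.sign_off())
```

```text
latch 0.029330959894460492
the job is handed in; nothing more can be done
None
```

The collar plate is seated flat over both guide pins and the latch is round against its stop. The job was handed in at about 35 s of the 64 s; I didn't check the tumbler, cork, brass mould and wax tin in a final full picture, but the arm never worked near them.

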